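# Proof-pull a bonded screw eye with the spring balance

## Robot

A 6-joint arm with a two-finger parallel gripper is mounted at the origin on a cart in front of the work surface, level with it; the furniture and walls round the work are solid. World frame = base frame: x ahead of the robot, y to its left, z up, the work surface at z = 0. Lengths are in mm, angles in rad, forces in N, time in s.
With the tool pointing down it reaches from about 275 to 750 mm from the base axis. Payload 10.2 kg.
Tool frame: the origin (TCP) lies midway between the tips of the shut fingers; the grasp point (between the pads) lies 19 mm behind it (ctrl.grasp_offset is the distance from the TCP to the grasp point, in mm); z points along the fingers, y is the line along which they close (so a half turn about z gives the same grasp; the last joint's range is limited). The gripper opens to 85 mm and grips with 20 to 120 N. Pads are 22 mm wide; open, the fingers measure 114 mm over their backs; the gripper's body (76 mm by 85 mm) begins 54 mm behind the grasp point. The pads swing forward as they close: fully open they stand 13 mm farther back than shut.
Start: joints at [-1.409, 0.313, 1.498, -0, 1.331, -0.223], TCP at [197.059, -486.62, 231.294] pointing down, gripper open.
Joint ranges: [-2.94, 2.94], [-0.97, 2.17], [0.19, 2.56], [-1.23, 4.37], [0.02, 3.11], [-2.88, 2.88]. Speed limits (rad/s): [2.39, 2.39, 3.01, 3.14, 3.14, 3.14].

## Interface

Orientations are given as a unit quaternion [w, x, y, z].
In Python, from rig import ctrl, viewer, models gives the robot as it stands. The module is installed in compiled form; this text tells all that it offers.
- The arm moves only by the shell command python3 -m pendant 'ROWS' [OPENING] [FORCE]. ROWS is text: rows parted by semicolons, each of 4 numbers parted by spaces: the shift along the tool's x, y, z in m, then the turn about the tool's z in rad. In form: x y z yaw; .... A call has 1 to 10 rows; each row shifts and turns the commanded pose from where the row before left it, along the tool's axes as they then stand; what a row does not reach is not made up. A row lasts 1/8 s, in which the tool goes at most 62.5 mm and 10.7 degrees, less where a joint would pass 70% of its speed; a pose out of reach is approached as far as the arm can. A call is refused whole if a number of a shift passes 0.0625 or a number of a turn 0.188, either way. A call with a gripper value outside its range is refused whole. OPENING is the opening, from 0 (shut) to 1 (fully open), set as the call begins (- or left out, the last holds). The fingers move at their own pace and stop on an object; FORCE is the grip in N (left out, the last holds). Time passes only in rows, so rows that do not move let the fingers close. It gives the time, the measured TCP pose, the force, the opening and the grip force at its end, in the units of the state.
- ctrl.sense(): the state, without advancing time (a new reading comes with each control period).
- viewer.capture(name): name is "side" or "top" or "wrist"; returns a dict with "color" (384x512x3 uint8, red, green, blue), "vertical_fov" (degrees; the focal length in pixels is half the picture's height over the tangent of half this angle, whatever the lens; pixels are square), "cx", "cy" (the principal point, pixels), "pose" (4x4, takes a point from camera to world coordinates). Camera axes: x right, y down, z forward; pixel columns grow to the right and rows downward; lengths in mm; the calibration is good to about 2 mm. A picture is of the moment at which its call begins. There is no depth.
- ctrl.finish_job(): hands the job in; it is judged then, once.
Trained networks look in the newest picture that a camera, given by its name, has taken for a name from the list of things; names that differ only in an ending like _2 or _b are one class to them, and where a whole thing is asked for, a point or a joint stands for the part that bears it (a point fixed in the world has none). Each returns a list of dicts, best first, with "p" (0 to 1); they miss things now and then, are a little off and sometimes report something else, mostly with a low value. They report only what shows in the picture. A call takes as long as a camera call. They do not tell look-alikes from the thing itself.
- models.boxes_of(camera, query): "at" ([x, y, z] in mm, in world coordinates, good to about 4 mm: the middle of the surface that is visible of it).
The state is a dict: "time_s": time; "joints": joint angles; "dq": joint speeds; "tau": joint torques, N m; "eef_pos": TCP position; "ee_rot": TCP orientation; "force": force on the tool from outside, world axes, zero at the start; "wrist_torque": the same for the moment, N m; "grip_width": opening from 0.0 (shut) to 1.0 (fully open); "grip_force": force on a finger pad.
Only numpy, scipy, OpenCV 4.12 (cv2) and the standard library are available. Lean on these libraries where they do the work, as an engineer would, in place of code of your own. Each camera call takes 0.05 s, during which the arm holds its last target. There are 200 camera calls.

## Task

The screw eye glued into the clamped wooden block needs its proof pull. Take the spring balance off the pegs of its stand, catch its hook in the eye and pull straight up until the pointer stands at the red line (10 N), never far beyond it, and hold it there for two seconds. Then ease off, unhook, and hang the balance back on its pegs by its T-handle, hanging straight and at rest, without disturbing the things round about.

Things in the scene. Friction and masses are not known exactly. Their poses are not given: they have to be found in the camera images.
- balance: Loose spring balance, 0.2 kg, hanging upright, 170 mm high. Origin: centre of its black T-handle, a flat-sided bar 16 mm thick (x), 90 mm long (y), 20 mm high (z, up). A neck 12 mm thick below it, to z = -24 mm; then the case. Grip it from above at the middle of the T-handle, fingers closing along x. At rest the hook's bottom is 159.5 mm below the origin.
- case_foot (a point): On the balance's axis, centre of the underside of its aluminium case, 114 mm below the T-handle's centre. The case is 22 (x) x 34 (y) x 90 mm, with a white scale on its -x face: blue pointer, black marks, one red line.
- rod (a joint): How far the balance's rod is drawn out downwards, m: 0 home, 0.050 end stop. A spring of 333 N/m with 0.5 N preload draws it in. The blue pointer goes down with it. The red line (10 N) is at 0.030; the marks are 3 mm (1 N) apart.
- hook (a point): On the rod: where the axis of a 5 mm wire caught in the hook lies; on the balance's axis, 152 mm below its origin when the rod is home; axes of the balance. The hook, 5 mm wire in the x-z plane, has its back at x = -12 mm and its bottom 7.5 mm below this point.
- hook_tip (a point): End of the hook's tip, pointing up, 13 mm to the +x side of the hook point and 12.5 mm above it. The eye's wire goes in over the tip from the +x side: move the hook along its own +x with the wire's axis 16 to 23 mm above point hook (aim at 19), then pull up.
- holder: Work holder fixed to the bench, turned up to 0.5 rad: aluminium plate 120 (x) x 175 (y) x 10 mm; on it a wooden block 52 (x) x 115 (y) x 52 mm under two dark steel straps at y = +-45 mm, tops 76 mm above the bench. Origin under the plate's centre, z up. A steel screw eye stands in the middle of the block in the y-z plane: its hole looks along x.
- eye_top (a point): Axis of the eye's wire at the eye's highest point, 106.5 mm above the bench, straight above the holder's origin; axes of the holder. The eye is a ring of 5 mm wire, hole 34 mm across. The block's top is 44.5 mm below this point. The eye does not give.
- stand: Hanger stand fixed to the bench, turned up to 0.4 rad. Origin on the bench below the middle of the saddle. Base 10 mm thick, x = -20 to 145 mm, 140 mm wide; post at x = 105 to 130 mm, 237 mm high (its highest part). Two 8 mm pegs at y = +-32 mm run from a cross plate at x = 97 mm towards -x, dip into the saddle and turn up at their ends, x = -28 mm.
- saddle (a point): Midway between the pegs, level with the tops of their saddle, 210 mm above the bench; axes of the stand. The saddle is flat from x = -12 to 12 mm. The balance hangs with its T-handle across both pegs, centre 10 mm above this point, x along the stand's x. Peg ends rise 16 mm above this point, the pegs behind it 10 mm: lift over 20 mm, then draw away along -x.
- glue_bottle: bystander, loose: small brown bottle with white cap, 46 mm across, 90 mm high; origin under its middle; leave it
- pliers: bystander, loose: pliers with blue handles, 48 x 167 x 11 mm, lying; origin under the middle; leave them
- sanding_block: bystander, loose: wooden sanding block 52 x 94 x 34 mm; origin under its middle; leave it
Things that resemble listed ones, but are neither listed nor needed, are in the scene too. Several things have the shape of the balance; the one meant has the colours described above.

How it is judged:
By the outcome, as a careful person would: the job done as asked, in the order asked, and still so for the second after the job is handed in, with the robot touching nothing.
It also fails if it takes over 72 s, if anything falls off the work surface, if the arm or the gripper's body presses on something with over 40 N, if the wrist force passes 120 N, or if a joint passes its speed limit or range.

## Working session

There is one attempt and no reset: what is moved stays moved. The work goes in short steps, Python scripts to look and compute and a shell command to move; the robot and the scene stay as the last step left them, time stands still between calls to the robot, and variables do not carry over. Pictures are saved under pics/ and viewed, at most 10 in all, crops included, and the job is handed in when it is done.

```bash
mkdir -p pics; cat > h.py <<'E'
import numpy as np, cv2
from rig import ctrl, viewer, models
def K(c):
    h=c["color"].shape[0]; return h/2/np.tan(np.radians(c["vertical_fov"])/2)
def proj(c,P):
    T=np.linalg.inv(np.array(c["pose"])); p=T[:3,:3]@np.array(P,float)+T[:3,3]; f=K(c)
    return np.array([c["cx"]+f*p[0]/p[2], c["cy"]+f*p[1]/p[2]])
def ray(c,uv):
    T=np.array(c["pose"]); f=K(c); d=T[:3,:3]@np.array([(uv[0]-c["cx"])/f,(uv[1]-c["cy"])/f,1.])
    return T[:3,3], d/np.linalg.norm(d)
def tri(obs):
    A=np.zeros((3,3));b=np.zeros(3)
    for c,uv in obs:
        o,d=ray(c,uv); M=np.eye(3)-np.outer(d,d); A+=M;b+=M@o
    return np.linalg.solve(A,b)
def onz(c,uv,z):
    o,d=ray(c,uv); return o+d*(z-o[2])/d[2]
def save(c,name,crop=None,s=1):
    im=c["color"]
    if crop: x0,y0,x1,y1=crop; im=im[y0:y1,x0:x1]
    im=cv2.resize(im,None,fx=s,fy=s,interpolation=cv2.INTER_CUBIC)
    cv2.imwrite("pics/"+name+".png",im[:,:,::-1])
E
python3 - <<'E'
from h import *
s=ctrl.sense(); print({k:np.round(v,3).tolist() for k,v in s.items()}, ctrl.grasp_offset)
ims=[]
for n in ["side","top","wrist"]:
    c=viewer.capture(n); save(c,n+"0"); ims.append(c["color"])
    print(n,c["vertical_fov"],c["cx"],c["cy"],np.round(c["pose"],3).tolist())
    for q in ["balance","case_foot","hook","hook_tip","holder","eye_top","stand","saddle","glue_bottle","pliers","sanding_block"]:
        r=models.boxes_of(n,q)
        print(q,[(np.round(x["at"]).tolist(),round(x["p"],2),np.round(proj(c,x["at"])).tolist()) for x in r])
m=cv2.resize(np.hstack(ims[:2]),(800,300)); cv2.imwrite("pics/both.png",m[:,:,::-1])
E
```

```text
{'time_s': 0.0, 'joints': [-1.409, 0.313, 1.498, 0.0, 1.331, -0.223], 'dq': [-0.0, -0.001, 0.0, -0.001, -0.001, -0.002], 'tau': [-0.001, -41.226, -25.974, -0.0, 0.004, -0.0], 'eef_pos': [197.012, -486.349, 230.737], 'ee_rot': [-0.001, 0.982, 0.191, 0.0], 'force': [-0.065, -0.316, -0.334], 'wrist_torque': [-0.001, 0.042, 0.044], 'grip_force': 0.0, 'grip_width': 0.997} 18.700000000000003
side 56.27690608447912 256.6894529919555 190.7938464099629 [[-0.883, -0.26, 0.391, 63.882], [-0.469, 0.506, -0.724, 676.188], [-0.01, -0.823, -0.568, 725.449], [0.0, 0.0, 0.0, 1.0]]
balance [([589.0, -2.0, 119.0], 0.93, [209.0, 198.0]), ([552.0, -167.0, 169.0], 0.8, [247.0, 160.0]), ([350.0, -56.0, 165.0], 0.6, [293.0, 197.0])]
case_foot [([555.0, -172.0, 169.0], 0.93, [247.0, 159.0]), ([591.0, -1.0, 115.0], 0.57, [208.0, 199.0]), ([349.0, -54.0, 165.0], 0.47, [293.0, 198.0]), ([370.0, -208.0, 165.0], 0.43, [307.0, 169.0])]
hook []
hook_tip []
holder [([502.0, 246.0, 24.0], 0.95, [184.0, 291.0])]
eye_top [([504.0, 252.0, 27.0], 0.89, [182.0, 292.0])]
stand [([503.0, 246.0, 23.0], 0.42, [184.0, 291.0])]
[... 1015 characters left out ...]
]
holder [([512.0, 215.0, 15.0], 0.94, [155.0, 190.0])]
eye_top [([518.0, 216.0, 13.0], 0.65, [155.0, 188.0])]
stand [([640.0, -165.0, 10.0], 0.7, [293.0, 149.0])]
saddle [([640.0, -162.0, 10.0], 0.87, [292.0, 149.0])]
glue_bottle [([435.0, -5.0, 88.0], 0.75, [233.0, 220.0])]
pliers [([363.0, 264.0, 8.0], 0.83, [135.0, 244.0])]
sanding_block [([417.0, -351.0, 32.0], 0.55, [361.0, 230.0])]
wrist 68.51177970938507 256.3314275741409 195.94574722509216 [[0.375, -0.881, -0.287, 271.247], [-0.927, -0.357, -0.117, -456.678], [0.0, 0.31, -0.951, 374.86], [0.0, 0.0, 0.0, 1.0]]
balance []
case_foot []
hook []
hook_tip []
holder []
eye_top []
stand []
saddle []
glue_bottle []
pliers []
sanding_block []
```

View pics/side0.png

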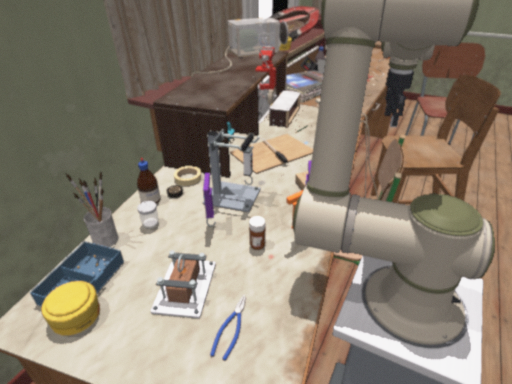

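View pics/top0.png

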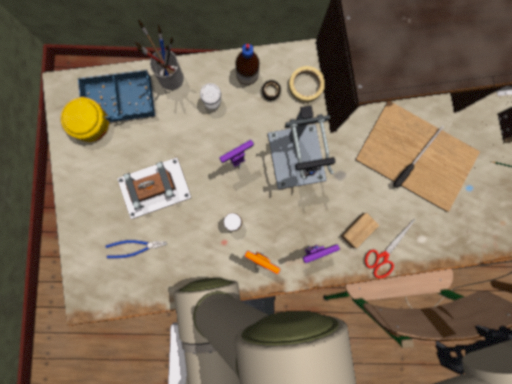

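Candidates for the balance, by top-view pixel: purple (237,151), purple (320,252), orange (262,261), and one with a black T-handle on the stand (316,163). I choose the black one on the stand and will check it in a close crop.

```bash
python3 - <<'E'
from h import *
a=viewer.capture("top")["color"][95:195,255:345]; b=viewer.capture("side")["color"][120:220,190:280]
c=viewer.capture("top")["color"][150:225,105:205]; d=viewer.capture("side")["color"][240:320,145:225]
f=lambda i:cv2.resize(i,(400,300) ,interpolation=cv2.INTER_CUBIC)
g=lambda i,s,w,h:cv2.copyMakeBorder(cv2.resize(i,None,fx=s,fy=s,interpolation=cv2.INTER_CUBIC),0,0,0,0,0)
A=cv2.resize(a,(360,400),interpolation=cv2.INTER_CUBIC);B=cv2.resize(b,(360,400),interpolation=cv2.INTER_CUBIC)
cv2.imwrite("pics/crop1.png",np.hstack([A,B])[:,:,::-1])
A=cv2.resize(c,(400,300),interpolation=cv2.INTER_CUBIC);B=cv2.resize(d,(300,300),interpolation=cv2.INTER_CUBIC)
cv2.imwrite("pics/crop2.png",np.hstack([A,B])[:,:,::-1])
E
```

```text
(no output)
```

View pics/crop1.png

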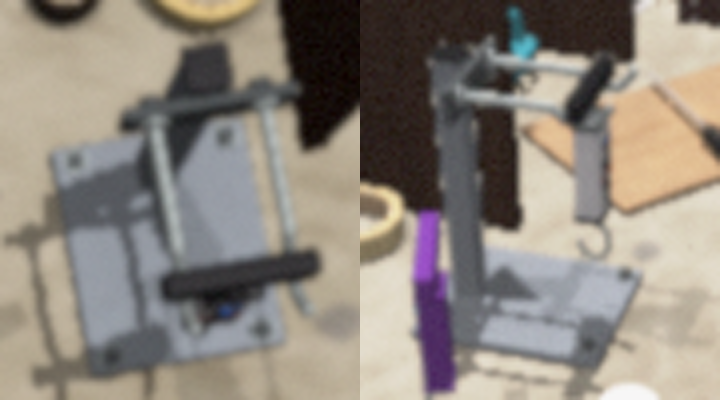

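View pics/crop2.png

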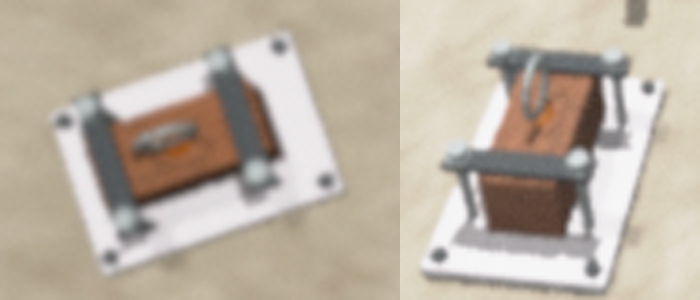

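The crop shows a black T-handle over an aluminium case with a wire hook, hanging across both pegs: this is the right balance. Its handle ends are at top pixels (296,166) and (334,161). The eye is at about top (146,184) and side (181,255).

```bash
python3 - <<'E'
from h import *
t=viewer.capture("top"); s=viewer.capture("side")
P=lambda x,y:(255+x/4,95+y/4); Q=lambda x,y:(190+(x-360)/4,120+y/4)
e=[tri([(t,P(168,288)),(s,Q(577,105))]),tri([(t,P(314,264)),(s,Q(604,66))])]
for x in e: print("end",x.round(1))
a=onz(t,P(165,283),225);b=onz(t,P(318,263),225); print("onz",a,b,(a+b)/2,"len",np.linalg.norm(a-b),"yaw",np.arctan2(*( (a-b)[[1,0]]))-np.pi/2)
# holder
im=t["color"][150:225,105:205]; m=(im.min(2)>195).astype(np.uint8)
m=cv2.morphologyEx(m,cv2.MORPH_CLOSE,np.ones((5,5)));n,l,st,ce=cv2.connectedComponentsWithStats(m);k=1+st[1:,4].argmax()
c=np.argwhere(l==k)[:,::-1].astype(np.float32); r=cv2.boxPoints(cv2.minAreaRect(c))+[105,150]; print(r)
W=np.array([onz(t,p,10) for p in r]);print("holder",W.round(1).tolist(),W.mean(0))
for i in range(4):
    d=W[(i+1)%4]-W[i];print(np.linalg.norm(d).round(1),np.arctan2(d[1],d[0]).round(3))
print("eye",tri([(t,(146.3,183.8)),(s,(181,255))]))
# stand base corners
C=[onz(t,P(*p),10) for p in [(50,152),(92,375),(287,345)]]
for p in C: print("stand",p.round(1))
d=C[1]-C[0];print(np.arctan2(-d[1],-d[0]));d=C[1]-C[2];print(np.linalg.norm(d),np.arctan2(d[1],d[0])-np.pi/2)
E
```

```text
end [ 550.2 -147.5  227.2]
end [ 569.6 -229.2  219.1]
onz [ 553.92266416 -145.80783757  225.        ] [ 567.52926318 -230.75700737  225.        ] [ 560.72596367 -188.28242247  225.        ] len 86.03197653328206 yaw 0.1588243485158145
[[116.4117775  178.35294151]
 [176.27602386 156.97285271]
 [190.46154785 196.69230652]
 [130.59729767 218.07239532]]
holder [[543.4, 323.8, 10.0], [608.1, 161.4, 10.0], [497.7, 117.6, 10.0], [434.5, 279.0, 10.0]] [520.93143251 220.45729777  10.        ]
174.9 -1.192
118.8 -2.764
173.4 1.944
117.7 0.39
eye [520.23659108 214.31494346 109.77146051]
stand [684.2 -92.5  10. ]
stand [ 526.3 -125.1   10. ]
stand [ 551.1 -261.8   10. ]
0.20382435853045755
138.95653494381722 0.1795247948833847
```

```bash
cat >> h.py <<'E'
def tool(s=None):
    from scipy.spatial.transform import Rotation as R
    s=s or ctrl.sense(); q=np.array(s["ee_rot"]); return R.from_quat(q[[1,2,3,0]]).as_matrix()
def go(P,yaw):
    """remaining shift (tool axes, m) of TCP to P, and turn, for balance yaw"""
    s=ctrl.sense(); M=tool(s); d=M.T@(np.array(P)-s["eef_pos"])/1000; a=np.arctan2(M[1,0],M[0,0])
    print("t",round(s["time_s"],2),"pos",np.round(s["eef_pos"],1),"F",np.round(s["force"],1),"shift",d.round(4),"turn",round(-(yaw+np.pi/2-a),3),"j",np.round(s["joints"],2),"tilt",M[:,2].round(3))
E
python3 -m pendant '0 0 -0.01 -0.172;0 0 -0.01 -0.172;0 0 -0.01 -0.172;0 0 -0.01 -0.172;0 0 -0.01 -0.172;0 0 -0.01 -0.172;0 0 -0.01 -0.172;0 0 -0.01 -0.173' 1
python3 -m pendant '0.0224 0.0414 0 0;0.0224 0.0414 0 0;0.0224 0.0414 0 0;0.0224 0.0414 0 0;0.0224 0.0414 0 0;0.0224 0.0414 0 0;0.0224 0.0414 0 0;0.0224 0.0414 0 0;0.0224 0.0414 0 0;0 0 0 0'
python3 - <<'E'
from h import *
go([560.5,-188.5,201],.19)
c=viewer.capture("wrist"); save(c,"w1")
for z in [220]: print(proj(c,[560.5,-188.5,230]))
for q in ["balance","saddle","stand"]: print(q,[(np.round(x["at"]).tolist(),round(x["p"],2),np.round(proj(c,x["at"])).tolist()) for x in models.boxes_of("wrist",q)])
E
```

```text
time_s: 3.1
eef_pos: [197.0, -486.6, 311.6]
ee_rot: [0.0, 0.634, 0.773, -0.0]
force: [-0.0, -0.9, 0.1]
grip_width: 0.997
grip_force: 0.0
time_s: 4.35
eef_pos: [526.1, -216.0, 310.8]
ee_rot: [-0.0, 0.635, 0.772, 0.0]
force: [-1.1, -1.0, -0.3]
grip_width: 0.996
grip_force: 0.0
t 4.35 pos [ 526.1 -216.   310.8] F [-1.1 -1.  -0.3] shift [0.0202 0.039  0.1098] turn 0.005 j [-0.6   0.37  1.21  0.    1.56 -0.79] tilt [-0.     0.001 -1.   ]
[303.15004585 179.79859002]
balance [([368.0, -208.0, 163.0], 0.95, [106.0, 146.0]), ([556.0, -185.0, 230.0], 0.68, [299.0, 174.0]), ([342.0, -90.0, 135.0], 0.6, [98.0, 19.0]), ([606.0, -32.0, 129.0], 0.59, [369.0, 14.0])]
saddle [([654.0, -160.0, 148.0], 0.95, [381.0, 152.0])]
stand [([652.0, -161.0, 148.0], 0.58, [379.0, 152.0])]
```

View pics/w1.png

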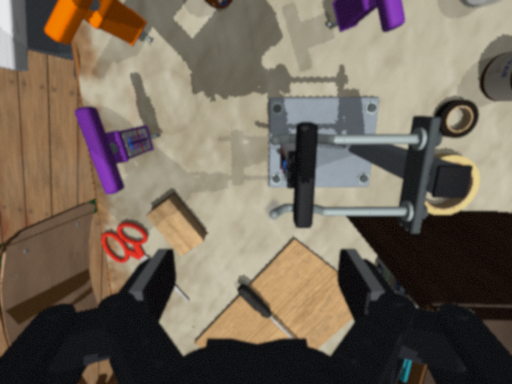

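The wrist picture shows the black handle on the pegs from (307,124) to (302,227), the pegs level at rows 139 and 212, and the stand's axes parallel to the tool's. Next I move over it and take a second wrist view for the height.

```bash
python3 -m pendant '0.011 0.02 0.02 0;0.011 0.019 0.02 0;0 0 0 0.015;0 0 0 0'
python3 - <<'E'
from h import *
go([560.8,-186.5,201],.17)
c=viewer.capture("wrist"); save(c,"w2",s=1.5)
print(proj(c,[560.8,-186.5,230]),[proj(c,[560.8-.17*v,-186.5+.985*v,230]).round(1) for v in(-45,45)])
for q in ["balance","saddle","stand"]: print(q,[(np.round(x["at"]).tolist(),round(x["p"],2),np.round(proj(c,x["at"])).tolist()) for x in models.boxes_of("wrist",q)])
E
```

```text
time_s: 5.05
eef_pos: [558.6, -189.4, 271.7]
ee_rot: [0.0, 0.642, 0.766, -0.0]
force: [-0.5, 0.4, 1.1]
grip_width: 0.996
grip_force: 0.0
t 5.05 pos [ 558.6 -189.4  271.7] F [-0.5  0.4  1.1] shift [0.0025 0.0026 0.0707] turn 0.006 j [-0.53  0.44  1.22 -0.    1.49 -0.7 ] tilt [ 0.    -0.001 -1.   ]
[259.19483024 218.15680009] [array([258.7, 273.1]), array([259.7, 155. ])]
balance [([602.0, -34.0, 133.0], 0.82, [335.0, 26.0]), ([557.0, -180.0, 231.0], 0.8, [256.0, 210.0]), ([346.0, -82.0, 128.0], 0.77, [43.0, 30.0]), ([368.0, -208.0, 154.0], 0.65, [55.0, 175.0])]
saddle []
stand [([647.0, -161.0, 159.0], 0.83, [354.0, 179.0])]
```

View pics/w2.png

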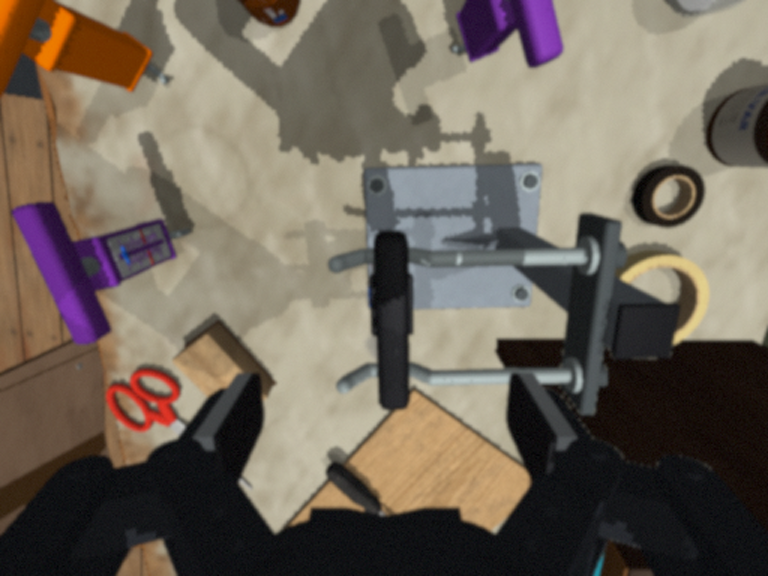

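Handle centre is at (261.6,213.7) in image pixels, so the target is about (561.8,-183.5). Descending and gripping.

```bash
python3 -m pendant '0.0053 0.0042 0.01 0;0 0 0.015 0;0 0 0.015 0;0 0 0.015 0;0 0 0.0155 0;0 0 0 0;0 0 0 0'
python3 -m pendant '0 0 0 0;0 0 0 0;0 0 0 0;0 0 0 0;0 0 0 0;0 0 0 0;0 0 0 0;0 0 0 0' 0 60
python3 - <<'E'
from h import *
go([561.8,-183.5,201],.19); c=viewer.capture("wrist"); save(c,"w3")
E
```

```text
time_s: 6.12
eef_pos: [562.1, -183.1, 201.3]
ee_rot: [0.0, 0.642, 0.767, 0.0]
force: [0.4, -0.2, 0.2]
grip_width: 0.999
grip_force: 0.0
time_s: 7.12
eef_pos: [562.0, -183.0, 201.0]
ee_rot: [0.0, 0.642, 0.767, 0.0]
force: [-1.1, 0.1, 3.9]
grip_width: 0.175
grip_force: 58.9
t 7.12 pos [ 562. -183.  201.] F [-1.1  0.1  3.9] shift [-0.0004 -0.0003  0.    ] turn -0.014 j [-0.51  0.48  1.33 -0.    1.33 -0.69] tilt [ 0. -0. -1.]
```

View pics/w3.png

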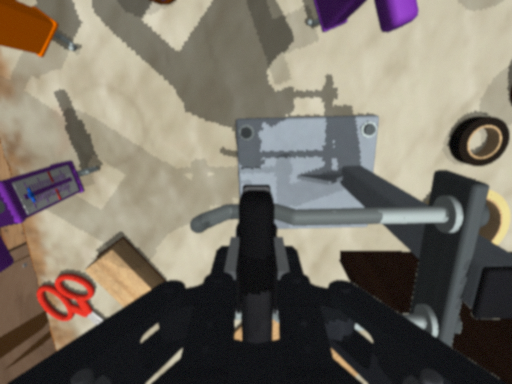

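```bash
python3 -m pendant '0 0 -0.006 0;0 0 -0.008 0;0 0 -0.01 0;0 0 -0.01 0;0 0 0 0;0 -0.02 0 0;0 -0.03 0 0;0 -0.03 0 0;0 -0.02 0 0;0 0 0 0'
python3 - <<'E'
from h import *
go([470,-205,300],.38); c=viewer.capture("side"); save(c,"s1",(130,100,330,250),4)
E
```

```text
time_s: 8.43
eef_pos: [462.9, -200.7, 234.9]
ee_rot: [0.0, 0.643, 0.766, 0.0]
force: [0.2, -0.7, -2.0]
grip_width: 0.177
grip_force: 58.8
t 8.43 pos [ 462.9 -200.7  234.9] F [ 0.2 -0.7 -2. ] shift [-0.0055  0.0063 -0.0651] turn -0.205 j [-0.64  0.26  1.55  0.    1.32 -0.82] tilt [ 0.  0. -1.]
```

View pics/s1.png

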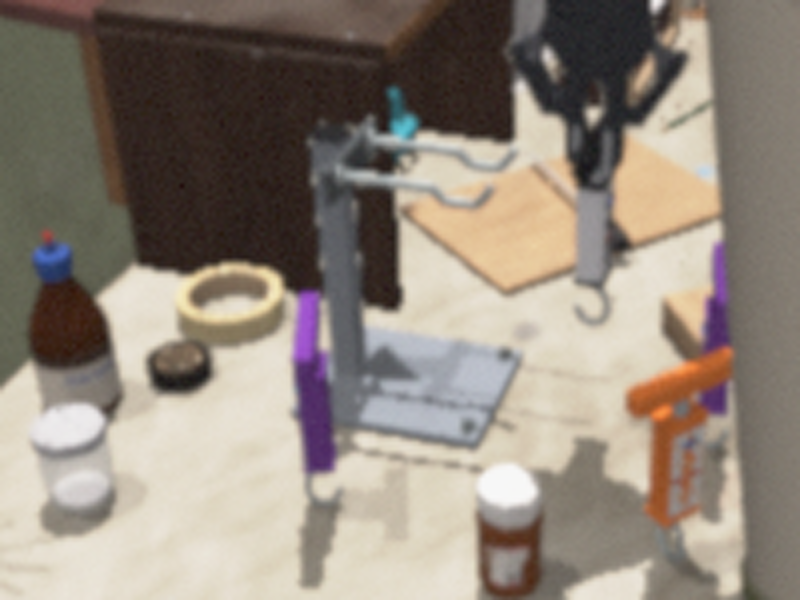

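```bash
python3 -m pendant '0 0 -0.02 -0.1;0 0 -0.03 -0.105;0 0 -0.03 0;0 0 0 0'
python3 -m pendant '0.023 0.0102 0 0;0.0458 0.0204 0 0;0.0458 0.0204 0 0;0.0458 0.0204 0 0;0.0458 0.0204 0 0;0.0458 0.0204 0 0;0.0458 0.0204 0 0;0.0458 0.0204 0 0;0.023 0.0102 0 0;0 0 0 0'
python3 - <<'E'
from h import *
go([478.7,200.3,260],.38)
for n in ["wrist","side","top"]:
    c=viewer.capture(n); save(c,n+"4"); print(n,[ (np.round(x["at"]).tolist(),round(x["p"],2)) for q in ("holder","eye_top") for x in models.boxes_of(n,q)],"eye px",proj(c,[520.5,217,106.5]))
E
python3 - <<'E'
import cv2,numpy as np
w=cv2.imread('pics/wrist4.png');s=cv2.imread('pics/side4.png')[165:325,120:240];
a=cv2.resize(w,(480,360)); b=cv2.resize(s,(320,427),interpolation=cv2.INTER_CUBIC); o=np.zeros((427,800,3),np.uint8);o[:360,:480]=a;o[:,480:]=b
cv2.imwrite('pics/m4.png',o)
E
```

```text
time_s: 8.98
eef_pos: [464.6, -200.7, 316.2]
ee_rot: [0.002, 0.56, 0.828, -0.0]
force: [-0.1, -0.1, -2.0]
grip_width: 0.178
grip_force: 58.9
time_s: 10.22
eef_pos: [478.3, 202.1, 313.0]
ee_rot: [-0.001, 0.559, 0.829, -0.001]
force: [0.6, -0.7, -2.1]
grip_width: 0.176
grip_force: 58.9
t 10.22 pos [478.3 202.1 313. ] F [ 0.6 -0.7 -2.1] shift [-0.0018 -0.0002  0.053 ] turn 0.004 j [ 0.17  0.26  1.36  0.    1.53 -0.21] tilt [-0.003 -0.    -1.   ]
wrist [([513.0, 239.0, 13.0], 0.97), ([517.0, 232.0, 15.0], 0.59)] eye px [291.57112223 171.52625104]
side [([505.0, 247.0, 23.0], 0.6), ([503.0, 248.0, 23.0], 0.72)] eye px [181.19613664 256.75361396]
top [([522.0, 195.0, 9.0], 0.88), ([368.0, 247.0, 11.0], 0.51), ([522.0, 201.0, 12.0], 0.88)] eye px [145.17790724 183.16990988]
```

View pics/m4.png

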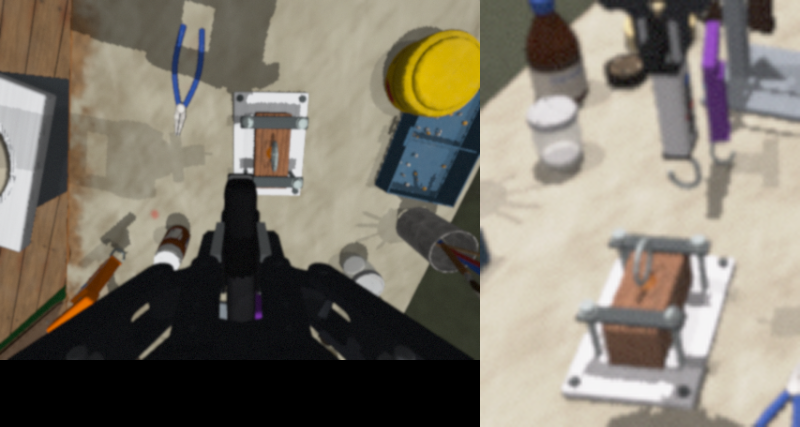

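Wrist part: the plate is square to the tool and the eye ring is at about (293,165) in the full picture. Side part: the hook hangs clear above and behind the holder. I refine the eye by fitting a projected ring model to all three cameras.

```bash
cat > fit.py <<'E'
from h import *
from scipy.optimize import minimize
cs={n:viewer.capture(n) for n in ["wrist","side","top"]}
t=cs["wrist"]; im=t["color"]; m=(im.min(2)>170).astype(np.uint8); m[:, :200]=0; m[230:]=0
m=cv2.morphologyEx(m,cv2.MORPH_CLOSE,np.ones((9,9)));n,l,st,ce=cv2.connectedComponentsWithStats(m);k=1+st[1:,4].argmax()
r=cv2.boxPoints(cv2.minAreaRect(np.argwhere(l==k)[:,::-1].astype(np.float32)))
W=np.array([onz(t,p,10) for p in r]);print("holder",W.mean(0).round(1))
for i in range(4):
    d=W[(i+1)%4]-W[i];print(np.linalg.norm(d).round(1),(np.arctan2(d[1],d[0])%(np.pi/2)).round(3))
S={n:cv2.GaussianBlur(cv2.cvtColor(c["color"],cv2.COLOR_RGB2HSV)[:,:,1].astype(np.float32),(0,0),.7) for n,c in cs.items()}
th=np.linspace(-2.2,2.2,60)+0
def samp(n,p,rad,yaw=.38):
    c=cs[n]; ce=np.array(p)-[0,0,19.5]; u=np.array([-np.sin(yaw),np.cos(yaw),0])
    P=ce+rad*(np.sin(th)[:,None]*u+np.cos(th)[:,None]*np.array([0,0,1.]))
    uv=np.array([proj(c,q) for q in P],np.float32)
    return cv2.remap(S[n],uv[:,0].reshape(1,-1),uv[:,1].reshape(1,-1),cv2.INTER_LINEAR)
def score(p,ns): return sum(samp(n,p,19.5).mean() for n in ns)
for ns in (["wrist"],["side"],["top"],["wrist","side"],["wrist","side","top"]):
    best=min((score([520+a,217+b,106.5],ns),a,b) for a in range(-14,15,1) for b in range(-14,15,1))
    r=minimize(score,[520+best[1],217+best[2],106.5],args=(ns,),method="Nelder-Mead") if len(ns)>1 else None
    print(ns,best,None if r is None else (r.x.round(1),r.fun))
E
python3 fit.py
```

```text
holder [535.7 225.4  10. ]
99.1 0.38
174.6 0.459
111.7 0.38
174.1 0.386
['wrist'] (np.float32(19.74487), 3, 3) None
['side'] (np.float32(24.57112), 7, -2) None
['top'] (np.float32(25.091238), -1, 12) None
['wrist', 'side'] (np.float32(47.857338), 3, 3) (array([548.5, 225.6, 104.1]), np.float64(18.095195770263672))
['wrist', 'side', 'top'] (np.float32(89.83008), 2, 4) (array([548.1, 225.9, 105.1]), np.float64(21.265626907348633))
```

```bash
python3 - <<'E'
from h import *
c=viewer.capture("wrist"); s=ctrl.sense(); M=tool(s); T=np.array(s["eef_pos"])
print(proj(c,T+M@[45,0,-29]),proj(c,T+M@[45,0,-9]))
g=c["color"].sum(2); print(g[160:225:3,256])
c=viewer.capture("side"); 
for z in (0,114-20,144+7.5-0): print(z,proj(c,T+M@[0,0,-18.7+z]))
print("hook pts",proj(c,T+M@[0,0,-18.7+159.5]),"tip",proj(c,T+M@[0,13,-18.7+139.5]))
for q in ("case_foot","hook","hook_tip","balance"): print(q,[(np.round(x["at"]).tolist(),round(x["p"],2),proj(c,x["at"]).round(1).tolist()) for x in models.boxes_of("side",q)])
save(c,"s5",(120,165,240,325),3)
g=c["color"]; print(np.array2string(g[225:238,165:190].min(2),max_line_width=200))
E
```

```text
[254.85890438 188.9015299 ] [255.07788943 177.26698158]
[686 690 666 463 482 459 597 675 504 204 122  26  41  42  38  47  52  53
  58  52  44  52]
0 [188.30356368 178.09246792]
94 [193.39451052 214.42606063]
151.5 [196.17987726 234.30495222]
hook pts [196.54981594 236.94516864] tip [189.98093761 229.92302996]
case_foot [([470.0, 208.0, 276.0], 0.86, [192.3, 203.9]), ([591.0, 0.0, 113.0], 0.84, [207.9, 199.5]), ([357.0, -204.0, 135.0], 0.71, [309.7, 179.1]), ([331.0, -68.0, 125.0], 0.63, [300.2, 208.3])]
hook []
hook_tip [([471.0, 193.0, 191.0], 0.37, [200.3, 230.3])]
balance [([589.0, -2.0, 118.0], 0.82, [208.6, 197.8]), ([351.0, -202.0, 134.0], 0.8, [311.2, 180.3]), ([433.0, -343.0, 35.0], 0.71, [301.7, 178.7]), ([335.0, -71.0, 124.0], 0.68, [299.4, 207.7]), ([470.0, 217.0, 284.0], 0.64, [190.0, 203.3])]
[[174 183 191 193 190 192 194 196 196 191 194 193 193 192 191 190 186 181 180 182 180 185 185 175 166]
 [179 190 192 194 191 195 193 193 193 193 194 191 190 191 187 185 182 179 180 181 187 185 185 185 185]
 [186 192 194 196 195 197 198 196 193 195 189 190 187 190 189 184 181 179 182
[... 356 characters left out ...]
 202 200 200 196 192 189 189 188 187 185 187 186 187 185 186 186 183 182 180 172]
 [192 196 196 200 201 205 200 195 192 188 190 188 188 185 182 185 188 188 189 189 182 184 184 179 176]
 [194 194 197 202 204 200 193 190 187 187 186 185 183 185 187 187 188 190 191 187 185 185 186 184 183]
 [193 194 198 200 199 195 188 186 184 186 187 190 189 189 191 192 193 190 192 191 188 188 188 186 187]
 [194 196 194 198 193 189 184 183 182 186 190 190 191 194 195 196 195 195 196 194 193 190 192 190 189]
 [195 192 193 192 189 187 182 182 184 187 193 195 197 196 196 197 199 201 196 200 195 193 194 190 192]
 [191 189 188 188 188 185 182 182 186 191 193 199 197 198 202 203 204 204 201 198 198 191 194 193 192]]
```

```bash
python3 -m pendant '0 0.001 0.02 0;0 0.001 0.025 0;0 0 0.025 0;0 0 0.0135 0;0 0 0.008 0;0 0 0 0'
python3 - <<'E'
from h import *
go([480.7,203.8,219.8],.38)
E
```

```text
time_s: 11.88
eef_pos: [480.6, 201.2, 223.4]
ee_rot: [0.0, 0.56, 0.828, 0.0]
force: [0.3, 0.2, -1.0]
grip_width: 0.175
grip_force: 58.8
t 11.88 pos [480.6 201.2 223.4] F [ 0.3  0.2 -1. ] shift [0.0023 0.001  0.0036] turn 0.001 j [ 0.17  0.31  1.52 -0.    1.31 -0.21] tilt [ 0. -0. -1.]
```

```bash
python3 -m pendant '0.0023 0.001 0.0036 0;0 0.006 0 0;0 0.009 0 0;0 0.009 0 0;0 0.009 0 0;0 0.007 0 0;0 0.005 0 0;0 0 0 0'
python3 - <<'E'
from h import *
go([522.5,220.5,219.8],.38)
c=viewer.capture("side"); save(c,"s6",(145,200,225,280),7)
E
```

```text
time_s: 12.88
eef_pos: [522.5, 220.5, 219.6]
ee_rot: [-0.0, 0.56, 0.828, -0.0]
force: [-0.7, -0.1, -0.8]
grip_width: 0.176
grip_force: 58.9
t 12.88 pos [522.5 220.5 219.6] F [-0.7 -0.1 -0.8] shift [-0.     -0.     -0.0002] turn 0.001 j [ 0.19  0.41  1.38 -0.    1.34 -0.19] tilt [-0. -0. -1.]
```

View pics/s6.png

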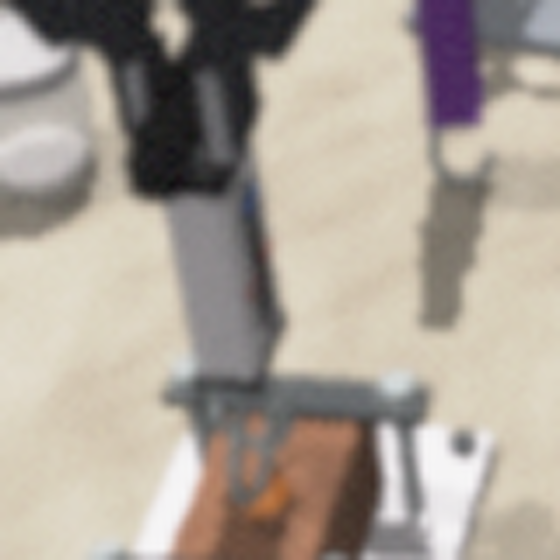

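The hook has passed under the top of the ring: the back wire and ring cross at crop (250,430). The -x face shows blue at (250,195) and red at (265,250). Pulling up carefully, watching force and pointer.

```bash
cat > ptr.py <<'E'
from h import *
F=[]
c=viewer.capture("side"); F.append(ctrl.sense()["force"][2])
for _ in range(3): viewer.capture("side"); F.append(ctrl.sense()["force"][2])
s=ctrl.sense(); M=tool(s);T=np.array(s["eef_pos"])
h=cv2.cvtColor(c["color"],cv2.COLOR_RGB2HSV).astype(int); u0,v0=proj(c,T+M@[0,-11,-18.7+24]);u1,v1=proj(c,T+M@[0,-11,-18.7+114])
print("t",s["time_s"],"z",T[2].round(1),"F",np.round(F,2),"xy",np.round(s["force"][:2],1),"face",u0.round(1),v0.round(1),u1.round(1),v1.round(1))
o,dx=int(u0)-8,0
for nm,a,b in(("blue",100,130),("red",-10,12)):
    H=h[:,:,0].copy(); H[H>170]-=180
    m=(H>=a)&(H<=b)&(h[:,:,1]>70); yy,xx=np.where(m); k=(yy>v0-3)&(yy<v1+3)&(xx>u0-8)&(xx<u0+14); 
    w=h[yy[k],xx[k],1]; print(nm,k.sum(),(np.average(xx[k],weights=w).round(1),np.average(yy[k],weights=w).round(2)) if k.sum() else None, sorted(set(yy[k])))
for z in (0,30): pass
E
python3 ptr.py
python3 -m pendant '0 0 -0.004 0;0 0 -0.005 0;0 0 -0.004 0;0 0 -0.003 0;0 0 -0.003 0;0 0 -0.003 0;0 0 -0.003 0;0 0 0 0'
python3 ptr.py
```

```text
t 13.125 z 219.8 F [-2.7  -1.7  -1.99 -1.82] xy [ 0.6 -0.4] face 178.1 223.0 183.2 252.3
blue 2 (np.float64(180.0), np.float64(228.51)) [np.int64(228), np.int64(229)]
red 2 (np.float64(182.0), np.float64(235.52)) [np.int64(235), np.int64(236)]
time_s: 14.12
eef_pos: [522.3, 220.5, 244.7]
ee_rot: [-0.0, 0.56, 0.828, -0.0]
force: [0.2, -0.6, -4.5]
grip_width: 0.177
grip_force: 58.5
t 14.325 z 244.5 F [-4.45 -3.85 -5.03 -4.24] xy [0.7 0. ] face 176.6 214.2 181.9 244.6
blue 4 (np.float64(179.0), np.float64(221.52)) [np.int64(220), np.int64(221), np.int64(222), np.int64(223)]
red 1 (np.float64(181.0), np.float64(228.0)) [np.int64(228)]
```

```bash
python3 -m pendant '0 0 -0.004 0;0 0 -0.004 0;0 0 -0.004 0;0 0 -0.004 0;0 0 -0.003 0;0 0 -0.002 0;0 0 0 0;0 0 0 0'
python3 ptr.py
```

```text
time_s: 15.32
eef_pos: [522.3, 220.4, 265.4]
ee_rot: [-0.0, 0.56, 0.828, -0.0]
force: [0.1, -1.0, -12.2]
grip_width: 0.177
grip_force: 58.5
t 15.525 z 265.6 F [-11.56 -11.18 -10.26 -10.75] xy [-0.4 -0.1] face 175.3 206.5 180.7 237.8
blue 4 (np.float64(179.0), np.float64(221.58)) [np.int64(220), np.int64(221), np.int64(222), np.int64(223)]
red 0 None []
```

```bash
python3 -m pendant '0 0 -0.002 0;0 0 -0.0014 0;0 0 0 0;0 0 0 0'
cat > favg.py <<'E'
from h import *
F=[];Z=[]
for _ in range(12): viewer.capture("side"); s=ctrl.sense(); F.append(s["force"][2]); Z.append(s["eef_pos"][2])
print(s["time_s"],"z",np.mean(Z).round(2),"F",np.mean(F).round(2),np.std(F).round(2),"rod",((-np.mean(F)-2.05-.5)/.333).round(1))
E
python3 favg.py; python3 ptr.py
```

```text
time_s: 16.02
eef_pos: [522.3, 220.5, 269.0]
ee_rot: [-0.0, 0.56, 0.828, -0.0]
force: [-0.2, -0.5, -11.8]
grip_width: 0.178
grip_force: 58.5
16.625 z 269.05 F -12.4 0.54 rod 29.6
t 16.825 z 269.1 F [-12.74 -11.69 -12.63 -11.76] xy [-0.7  0.3] face 175.0 205.2 180.5 236.7
blue 3 (np.float64(179.0), np.float64(221.89)) [np.int64(221), np.int64(222), np.int64(223)]
red 0 None []
```

```bash
python3 -m pendant '0 0 -0.0003 0;0 0 0 0;0 0 0 0;0 0 0 0;0 0 0 0;0 0 0 0;0 0 0 0;0 0 0 0;0 0 0 0;0 0 0 0'; python3 -m pendant '0 0 0 0;0 0 0 0;0 0 0 0;0 0 0 0;0 0 0 0;0 0 0 0;0 0 0 0;0 0 0 0;0 0 0 0;0 0 0 0'; python3 favg.py
```

```text
time_s: 18.08
eef_pos: [522.4, 220.5, 269.4]
ee_rot: [0.0, 0.56, 0.828, 0.0]
force: [-0.4, 0.1, -12.3]
grip_width: 0.173
grip_force: 58.5
time_s: 19.32
eef_pos: [522.4, 220.5, 269.4]
ee_rot: [-0.0, 0.56, 0.828, -0.0]
force: [0.9, -1.4, -12.8]
grip_width: 0.175
grip_force: 58.5
19.925 z 269.39 F -12.36 0.66 rod 29.5
```

Held at about 10 N for over 3 s. Easing off and unhooking.

```bash
python3 -m pendant '0 0 0.003 0;0 0 0.005 0;0 0 0.007 0;0 0 0.007 0;0 0 0.007 0;0 0 0.007 0;0 0 0.006 0;0 0 0.0045 0;0 0 0.003 0;0 0 0 0'; python3 ptr.py
python3 -m pendant '0 -0.004 0 0;0 -0.007 0 0;0 -0.009 0 0;0 -0.009 0 0;0 -0.009 0 0;0 -0.007 0 0;0 0 0 0'; python3 ptr.py
```

```text
time_s: 21.18
eef_pos: [522.4, 220.5, 219.8]
ee_rot: [-0.0, 0.56, 0.828, -0.0]
force: [-0.3, -0.8, -3.0]
grip_width: 0.172
grip_force: 60.0
t 21.375 z 220.1 F [-2.31 -1.92 -1.91 -3.08] xy [-0.2 -0.8] face 178.0 222.8 183.1 252.2
blue 0 None []
red 1 (np.float64(182.0), np.float64(236.0)) [np.int64(236)]
time_s: 22.25
eef_pos: [480.3, 203.6, 220.1]
ee_rot: [0.0, 0.56, 0.828, 0.0]
force: [-0.4, -0.1, -2.1]
grip_width: 0.181
grip_force: 60.0
t 22.45 z 219.9 F [-2.08 -2.56 -2.08 -1.96] xy [0.5 0.5] face 197.8 224.2 201.7 253.6
blue 4 (np.float64(199.8), np.float64(228.93)) [np.int64(228), np.int64(229), np.int64(230)]
red 0 None []
```

```bash
python3 -m pendant '0 0 -0.02 0;0 0 -0.03 0;0 0 -0.03 0;0 0 -0.02 0;0 0 0 0'
python3 -m pendant '-0.023 -0.0104 0 0;-0.0461 -0.0208 0 0;-0.0461 -0.0208 0 0;-0.0461 -0.0208 0 0;-0.0461 -0.0208 0 0;-0.0461 -0.0208 0 0;-0.0461 -0.0208 0 0;-0.0461 -0.0208 0 0;-0.023 -0.0104 0 0;0 0 0 0'
python3 -m pendant '0 0 0 0.1;0 0 0 0.105;0 0 0.03 0;0 0 0.03 0;0 0 0.022 0;0 0 0 0'
python3 -c "
from h import *
go([462.9,-200.7,235],.176)"
```

```text
time_s: 23.08
eef_pos: [481.1, 203.9, 320.8]
ee_rot: [0.001, 0.56, 0.828, 0.001]
force: [0.0, 0.9, -2.2]
grip_width: 0.174
grip_force: 60.1
time_s: 24.32
eef_pos: [462.8, -201.6, 318.3]
ee_rot: [-0.001, 0.561, 0.828, 0.0]
force: [0.5, 0.6, -2.4]
grip_width: 0.175
grip_force: 60.0
time_s: 25.08
eef_pos: [462.7, -199.0, 236.3]
ee_rot: [-0.002, 0.642, 0.767, 0.0]
force: [-0.7, -0.3, -1.4]
grip_width: 0.174
grip_force: 59.9
t 25.07 pos [ 462.7 -199.   236.3] F [-0.7 -0.3 -1.4] shift [-0.0018 -0.0001  0.0013] turn 0.001 j [-0.64  0.26  1.55  0.    1.33 -0.82] tilt [-0.003  0.003 -1.   ]
```

```bash
python3 -m pendant '-0.0018 0.01 0.002 0;0 0.02 0 0;0 0.025 0 0;0 0.025 0 0;0 0.015 0 0;0 0.0055 0 0;0 0 0 0;0 0 0 0'
python3 -c "
from h import *
go([562,-183,201],.176)"
```

```text
time_s: 26.08
eef_pos: [562.2, -184.7, 236.2]
ee_rot: [0.0, 0.642, 0.766, -0.0]
force: [-0.6, -1.0, -2.5]
grip_width: 0.177
grip_force: 60.0
t 26.07 pos [ 562.2 -184.7  236.2] F [-0.6 -1.  -2.5] shift [0.0017 0.0001 0.0352] turn -0.0 j [-0.52  0.46  1.28 -0.    1.41 -0.69] tilt [ 0. -0. -1.]
```

```bash
python3 -m pendant '0.0017 0 0.006 0;0 0 0.008 0;0 0 0.008 0;0 0 0.005 0;0 0 0.004 0;0 0 0.002 0;0 0 0 0'; python3 ptr.py
python3 -m pendant '0 0 0.001 0;0 0 0.0007 0;0 0 0 0;0 0 0 0'; python3 ptr.py
```

```text
time_s: 26.95
eef_pos: [562.2, -182.9, 202.9]
ee_rot: [0.0, 0.642, 0.767, 0.0]
force: [-0.2, -0.6, -2.3]
grip_width: 0.17
grip_force: 60.1
t 27.15 z 203.1 F [-1.84 -2.93 -2.45 -2.7 ] xy [0.2 0. ] face 249.9 149.6 250.5 174.2
blue 0 None []
red 0 None []
time_s: 27.65
eef_pos: [562.2, -182.9, 201.3]
ee_rot: [0.0, 0.642, 0.767, -0.0]
force: [-1.9, -0.9, -1.1]
grip_width: 0.179
grip_force: 60.1
t 27.85 z 201.2 F [-1.09 -1.9  -1.84 -1.32] xy [-0.5 -0.2] face 250.0 150.1 250.5 174.7
blue 0 None []
red 2 (np.float64(252.0), np.float64(161.49)) [np.int64(161), np.int64(162)]
```

```bash
python3 -m pendant '0 0 0.0004 0;0 0 0 0;0 0 0 0'; python3 favg.py
```

```text
time_s: 28.22
eef_pos: [562.2, -182.9, 201.1]
ee_rot: [0.0, 0.642, 0.767, 0.0]
force: [-0.7, 0.1, 2.0]
grip_width: 0.179
grip_force: 60.5
28.825 z 201.03 F 3.82 1.33 rod -19.1
```

Seated on the pegs: the upward force is about 3.8 N, as at the first grasp. Releasing.

```bash
python3 -m pendant '0 0 0 0;0 0 0 0;0 0 0 0;0 0 0 0' 0.3 20
python3 -m pendant '0 0 0 0;0 0 0 0;0 0 0 0;0 0 0 0;0 0 0 0;0 0 0 0' 0.8
python3 -m pendant '0 0 -0.005 0;0 0 -0.01 0;0 0 -0.02 0;0 0 -0.03 0;0 0 -0.03 0;0 0 -0.02 0;0 -0.02 0 0;0 -0.02 0 0;0 0 0 0;0 0 0 0'
python3 - <<'E'
from h import *
a=viewer.capture("top"); b=viewer.capture("side"); go([562,-183,201],.176)
a0=cv2.imread("pics/side0.png")[:,:,::-1]
# compare side view region of the stand with the start
reg=(slice(125,215),slice(195,275)); d=np.abs(b["color"][reg].astype(int)-a0[reg]).sum(2)
print("side diff frac",(d>90).mean()); yy,xx=np.where(d>90); print(sorted(zip(yy+125,xx+195))[:40])
c0=[viewer.capture("side")["color"].astype(int) for _ in range(6)]
print("motion",[(np.abs(c0[i+1][reg]-c0[i][reg]).sum(2)>60).sum() for i in range(5)])
c=viewer.capture("wrist"); print([(np.round(x["at"]).tolist(),round(x["p"],2),proj(c,x["at"]).round()) for x in models.boxes_of("wrist","balance")])
# handle edges in side: dark column runs
for n,k in (("now",b["color"]),("start",a0)):
    m=(k[130:155,236:258].max(2)<60); y,x=np.where(m); print(n,m.sum(),x.mean()+236,y.mean()+130)
    m=(k[150:172,240:262].astype(int).sum(2)); print(np.argmin(m.mean(0)),m.mean(0).round()[::2])
E
```

```text
time_s: 29.32
eef_pos: [562.2, -182.9, 200.7]
ee_rot: [-0.0, 0.642, 0.767, 0.0]
force: [0.3, 0.0, 0.2]
grip_width: 0.296
grip_force: 0.0
time_s: 30.08
eef_pos: [562.2, -182.9, 200.8]
ee_rot: [-0.0, 0.642, 0.767, -0.0]
force: [-0.1, -0.7, -0.4]
grip_width: 0.803
grip_force: 0.0
time_s: 31.32
eef_pos: [523.3, -189.9, 316.2]
ee_rot: [0.0, 0.642, 0.767, 0.0]
force: [-0.5, -0.7, 0.1]
grip_width: 0.803
grip_force: 0.0
t 31.43 pos [ 523.3 -189.8  315.8] F [ 0.4  0.6 -0.5] shift [-1.000e-04  3.930e-02  1.148e-01] turn 0.0 j [-0.56  0.34  1.24  0.    1.56 -0.73] tilt [ 0.  0. -1.]
side diff frac 0.0011111111111111111
[(np.int64(144), np.int64(249)), (np.int64(145), np.int64(248)), (np.int64(145), np.int64(249)), (np.int64(174), np.int64(251)), (np.int64(175), np.int64(250)), (np.int64(175), np.int64(251)), (np.int64(176), np.int64(250)), (np.int64(178), np.int64(252))]
motion [np.int64(0), np.int64(0), np.int64(0), np.int64(0), np.int64(0)]
[([556.0, -185.0, 226.0], 0.95, array([294., 200.])), ([595.0, -25.0, 152.0], 0.82, array([360.,  27.])), ([366.0, -207.0, 157.0], 0.65, array([112., 170.])), ([340.0, -82.0, 159.0], 0.57, array([86., 40.]))]
now 142 247.30985915492957 136.61971830985917
10 [572. 516. 423. 422. 407. 310. 438. 558. 567. 563. 558.]
start 138 247.28985507246378 137.06521739130434
11 [563. 521. 421. 412. 407. 336. 388. 545. 556. 552. 548.]
```

The stand and balance match the starting picture in the side view, and nothing is moving. Handing in.

```bash
python3 -c "
from rig import ctrl
print(ctrl.finish_job())"
```

```text
the job is handed in; nothing more can be done
None
```

The eye had its proof pull: about 10 N (9.9 N by the wrist-force reading, since the pointer was too coarse in the images to read exactly), held for over 3 s; the balance was then unhooked, hung back on its pegs straight and at rest, and the job handed in at about 32 s of the 72 s allowed.

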